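# Slide the shim plate home under the pressing jig's bridge

## Robot

A 6-joint arm with a two-finger parallel gripper is mounted at the origin on the work surface; the furniture and walls round the work are solid. World frame = base frame: x ahead of the robot, y to its left, z up, the work surface at z = 0. Lengths are in m, angles in degrees, forces in N, time in s.
With the tool pointing down it reaches from about 0.275 to 0.725 m from the base axis. Payload 15.9 kg.
Tool frame: the origin (TCP) lies midway between the tips of the shut fingers; the grasp point (between the pads) lies 19 mm behind it; z points along the fingers, y is the line along which they close (so a half turn about z gives the same grasp; the last joint's range is limited). The gripper opens to 85 mm and grips with 20 to 120 N. Pads are 22 mm wide; open, the fingers measure 114 mm over their backs; the gripper's body (76 mm by 85 mm) begins 54 mm behind the grasp point. The pads swing forward as they close: fully open they stand 13 mm farther back than shut.
Start: joints at [67.666, 12.198, -1.971, 75.831, 0, 90], TCP at [0.19, 0.462, 0.231] pointing down, gripper open.
Joint ranges: [-170.91, 170.91], [-42.67, 98.43], [-65.05, 77.54], [-120.47, 116.71], [-90, 82.35], [-180, 180]. Speed limits (degrees/s): [108.29, 108.29, 136.94, 147.25, 180, 180].

## Interface

Orientations are given as [roll, pitch, yaw] about the fixed x, y, z axes, in that order (R = Rz(yaw) Ry(pitch) Rx(roll)).
In Python, from plant import r, viewer, ticket gives the robot as it stands (r), with the cameras (viewer) and the job (ticket).
- The arm moves only by the shell command python3 drive.py 'ROWS' [FORCE]. ROWS is rows parted by semicolons, their numbers by spaces, 1 to 8 of them, each of 5 numbers: dx, dy, dz in m, then a turn about the tool's z in degrees, then the finger opening in m; each row shifts and turns the commanded pose from where the row before left it, along the tool's axes as they then stand; what a row does not reach is not made up. A row lasts 1/8 s, in which the tool goes at most 0.0625 m and 10.7 degrees, less where a joint would pass 70% of its speed; a pose out of reach is approached as far as the arm can. The fingers move at their own pace and stop on an object; FORCE is the grip in N (left out, the last holds). Time passes only in rows, so rows that do not move let the fingers close. It prints the time, the measured TCP pose, the force, the opening and the grip force at its end.
- r.read_state(): the state, without advancing time (a new reading comes with each control period).
- viewer.camera(name): name is "scene" or "side" or "wrist"; returns a dict with "color" (400x640x3 uint8, blue, green, red), "fx", "fy", "cx", "cy" (pixels), "origin" and "orientation" of the camera in the world; the wrist camera has in their place "hand_eye" (4x4, takes a point from camera to tool coordinates, whose origin is the TCP and whose axes are the flange's). Camera axes: x right, y up, looking along -z (the intrinsics and any distortion apply to the point x, -y, -z); pixel columns grow to the right and rows downward; lengths in m; the calibration is good to about 2 mm. A picture is of the moment at which its call begins: read the wrist's pose just before it. There is no depth.
- ticket.hand_in(): hands the job in; it is judged then, once.
The state is a dict: "time_s": time; "joints": joint angles; "dq": joint speeds; "tau": joint torques, N m; "tcp_pos": TCP position; "ee_rot": TCP orientation; "contact_force": force on the tool from outside, world axes, zero at the start; "torque": the same for the moment, N m; "finger_gap": finger opening in m; "grasp_force": force on a finger pad.
Only numpy, scipy, OpenCV 4.12 (cv2) and the standard library are available. Lean on these libraries where they do the work, as an engineer would, in place of code of your own. Each camera call takes 0.05 s, during which the arm holds its last target. There are 200 camera calls.

## Task

Push the thin yellow shim plate across the bench and in under the low bridge of the steel pressing jig until it is fully home against the end stop, then take the hand away. Only push it gently with the fingers: it stays flat on the bench the whole way, never picked up or tipped. Leave the thick red plate and the other things on the bench where they are.

Things in the scene. Friction and masses are not known exactly. Their poses are not given: they have to be found in the camera images.
- plate_yellow: Loose flat plate painted yellow, 110 mm long (its x axis) x 88 mm wide (its y axis) x 14 mm thick, 0.25 to 0.5 kg, the same either way round; a small screw hole in each corner. Lies about parallel to the jig (within 17 degrees), flat on the bench (z = 0) in front of the jig and to the right of its mouth. Origin at the centre of its underside.
- plate_red: Loose flat plate painted red, 110 x 88 mm like the yellow one but 24 mm thick, too thick for the jig, about 0.6 kg. Lies to the left of the mouth. Origin at the centre of its underside. To be left alone. Note: farther right a white edge strip 3.5 mm high runs along the bench; beyond it lies another table, 10 mm lower.
- jig: Steel pressing jig fixed to the bench, open at the bottom: the plate slides on the bench itself. Origin on the bench under the bridge's centre; x = the way the plate goes in (world +x turned 6 to 24 degrees clockwise), y left, z up. Fully home, the plate's origin is at x = 0, y = 0 (+-3) here and its rear edge sticks out to x = -55, 30 mm in front of the bridge, so fingers need not go under it.
- bridge (a point): Centre of the bridge's underside, 17 mm above the bench, jig axes. The bridge is a flat steel bar 50 mm along x (jig x -25 to +25), 142 mm along y, 12 mm thick (top 29 mm above the bench, screw heads to 33), with a 22 mm hole in its middle. Side rails 17 mm high under it leave a channel 94 mm wide (y -47 to +47) from jig x = -30 to the stop.
- mouth (a point): Middle of the mouth, on the bench at jig x = -59 mm, jig axes. Two lead-in guides 17 mm high flare outward by 0.5 rad from the channel to here, where the mouth is about 127 mm wide.
- stop (a point): Foot of the end stop's face, on the bench at jig x = +55 mm, jig axes. The stop is a dark steel bar 142 mm wide, 16 mm thick and 22 mm high that closes the channel's far end; the plate's front edge ends against it.
- rotor_bell: Loose black cup-shaped motor rotor, 58 mm across, 31 mm high, standing on the cardboard behind the jig; origin at the centre of its underside. Bystander.
- feeler_tin: Loose flat round tin with blue lid, 61 mm across, 21 mm high, right of the jig; origin at the centre of its underside. Bystander.
- tape_roll: Loose yellow roll of tape lying flat, 66 mm across, 19 mm high, beyond the jig; origin at the centre of its underside. Bystander.

How it is judged:
By the outcome, as a careful person would: the job done as asked, in the order asked, and still so for the second after the job is handed in, with the robot touching nothing.
It also fails if it takes over 56 s, if anything falls off the work surface, if the arm or the gripper's body presses on something with over 40 N, if the wrist force passes 120 N, or if a joint passes its speed limit or range.

## Working session

There is one attempt and no reset: what is moved stays moved. The work goes in short steps, Python scripts to look and compute and a shell command to move; the robot and the scene stay as the last step left them, time stands still between calls to the robot, and variables do not carry over. Pictures are saved under pics/ and viewed, at most 11 in all, crops included, and the job is handed in when it is done.

```bash
ls; mkdir -p pics
python3 - <<'E'
from plant import r, viewer, ticket
import cv2
s=r.read_state();print({k:s[k] for k in('time_s','tcp_pos','ee_rot','finger_gap','contact_force')})
for n in('scene','side'):
    c=viewer.camera(n);cv2.imwrite(f'pics/{n}0.png',c['color']);print({k:v for k,v in c.items() if k!='color'})
E
```

```text
drive.py
pics
plant.py
{'time_s': 0.0, 'tcp_pos': array([0.18985718, 0.46218831, 0.23080228]), 'ee_rot': array([-1.79934155e+02, -2.84920665e-04,  1.57668958e+02]), 'finger_gap': 0.08533887029671205, 'contact_force': array([-0.47596985, -0.66124482,  0.19811672])}
{'fx': 387.7137949124013, 'fy': 387.7137949124013, 'cx': 322.31670602778746, 'cy': 200.38543835398423, 'origin': array([ 0.21135355, -0.52403816,  0.62230093]), 'orientation': array([ 48.63123676,   0.1719847 , -39.72639193])}
{'fx': 393.6528922259754, 'fy': 393.6528922259754, 'cx': 326.13960295263104, 'cy': 197.93044098698925, 'origin': array([1.32134413, 0.03735598, 0.54501431]), 'orientation': array([53.52531108, -1.17513631, 96.00191583])}
```

View pics/scene0.png

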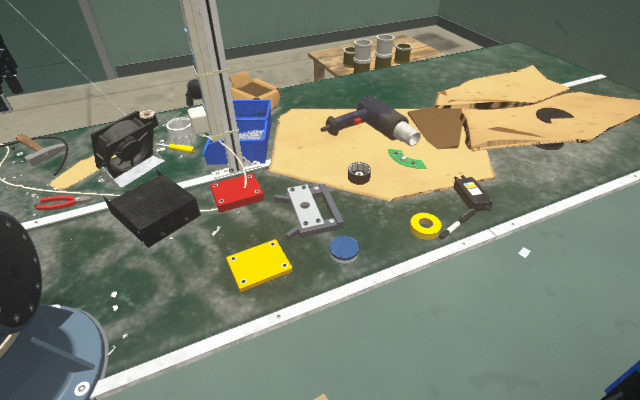

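View pics/side0.png

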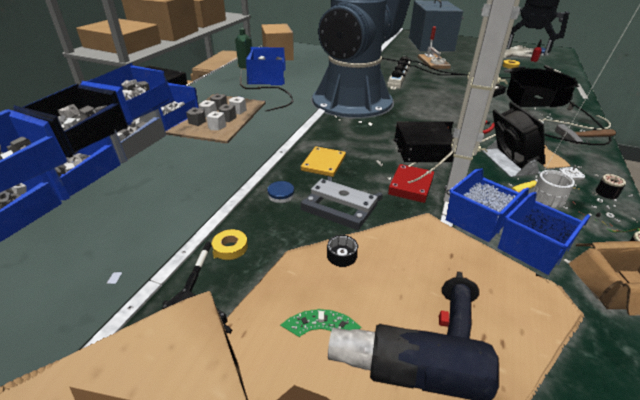

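The scene view shows the yellow plate at (259,264), the jig at (315,208) with its mouth toward lower left, and the red plate at (236,192). The side view shows yellow at (323,160) and the bridge at (343,193). I'll take enlarged crops for the jig and fit the plates by silhouette.

```bash
cat > h.py <<'E'
import numpy as np, cv2
from scipy.optimize import minimize
from scipy.spatial.transform import Rotation as R
def proj(c,P):
    Rm=R.from_euler('xyz',c['orientation'],degrees=True).as_matrix()
    p=(np.atleast_2d(P)-c['origin'])@Rm
    return np.c_[c['cx']+c['fx']*p[:,0]/-p[:,2], c['cy']-c['fy']*p[:,1]/-p[:,2]]
def back(c,uv,z):
    Rm=R.from_euler('xyz',c['orientation'],degrees=True).as_matrix()
    uv=np.atleast_2d(uv); d=np.c_[(uv[:,0]-c['cx'])/c['fx'],-(uv[:,1]-c['cy'])/c['fy'],-np.ones(len(uv))]@Rm.T
    return c['origin']+d*((z-c['origin'][2])/d[:,2])[:,None]
def box(x,y,a,L,W,z0,z1,ox=0,oy=0):
    a=np.radians(a); M=np.array([[np.cos(a),-np.sin(a)],[np.sin(a),np.cos(a)]])
    q=np.array([[-L,-W],[L,-W],[L,W],[-L,W]])/2+[ox,oy]
    q=q@M.T+[x,y]
    return np.vstack([np.c_[q,np.full(4,z)] for z in(z0,z1)])
def mask(c,kind,uv):
    h=cv2.cvtColor(c['color'],cv2.COLOR_BGR2HSV)
    m=((h[...,0]>20)&(h[...,0]<34) if kind=='y' else (h[...,0]<8)|(h[...,0]>172))&(h[...,1]>140)&(h[...,2]>50)
    m=cv2.morphologyEx(m.astype(np.uint8),cv2.MORPH_CLOSE,np.ones((5,5)))
    n,l=cv2.connectedComponents(m); return (l==l[int(uv[1]),int(uv[0])]).astype(np.uint8)
def fit(cams,ms,h,p0):
    def cost(p):
        e=0
        for c,m in zip(cams,ms):
            im=np.zeros((1600,2560),np.uint8)
            hull=cv2.convexHull(proj(c,box(*p,.110,.088,0,h)).astype(np.float32))
            im=np.zeros((400,640),np.uint8)
            cv2.fillPoly(im,[np.round(((hull)*256)).astype(np.int32)],255,cv2.LINE_AA,8)
            e+=np.abs(im/255.-m).sum()/m.sum()
        return e
    r=minimize(cost,p0,method='Nelder-Mead',options=dict(initial_simplex=np.array(p0)+np.array([[0,0,0],[.01,0,0],[0,.01,0],[0,0,8]]),xatol=1e-4,fatol=1e-5))
    return r.x,r.fun
E
python3 - <<'E'
from plant import r, viewer, ticket
from h import *
cs=[viewer.camera('scene'),viewer.camera('side')]
y0=back(cs[0],(259,262),.014)[0];r0=back(cs[0],(236,190),.024)[0]
for k,h,p,uv in(('y',.014,y0,[(259,264),(323,160)]),('r',.024,r0,[(236,192),(412,183)])):
    ms=[mask(c,k,u) for c,u in zip(cs,uv)]
    print(k,p,[m.sum() for m in ms],fit(cs,ms,h,[p[0],p[1],-15]),fit(cs[:1],ms[:1],h,[p[0],p[1],-15]),fit(cs[1:],ms[1:],h,[p[0],p[1],-15]))
a=cv2.resize(cs[0]['color'][165:245,270:370],None,fx=7,fy=7,interpolation=cv2.INTER_CUBIC)
b=cv2.resize(cs[1]['color'][165:235,290:390],None,fx=7,fy=7,interpolation=cv2.INTER_CUBIC)
cv2.imwrite('pics/a.png',a);cv2.imwrite('pics/b.png',b)
E
```

```text
y [ 0.43380055 -0.05413646  0.014     ] [np.uint64(2111), np.uint64(780)] (array([  0.43188386,  -0.05262435, -10.76904754]), np.float64(0.33747823117149056)) (array([  0.43320276,  -0.05168291, -13.00001633]), np.float64(0.061745664632503874)) (array([  0.42990872,  -0.05350676, -10.24427829]), np.float64(0.2576269482151835))
r [0.50881075 0.16230212 0.024     ] [np.uint64(1365), np.uint64(1222)] (array([  0.51265783,   0.1723789 , -15.58302541]), np.float64(0.2060620036339686)) (array([  0.51219263,   0.16980692, -18.58452606]), np.float64(0.0975077210371328)) (array([  0.50952745,   0.1713301 , -12.76959703]), np.float64(0.09366194923141105))
```

View pics/a.png

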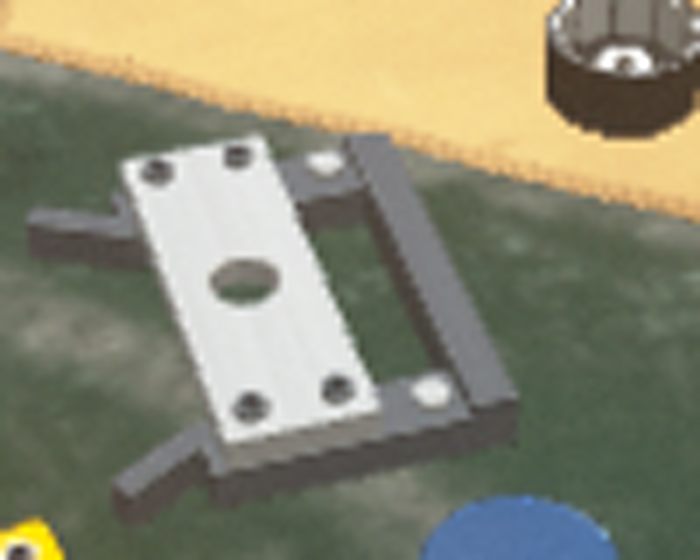

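View pics/b.png

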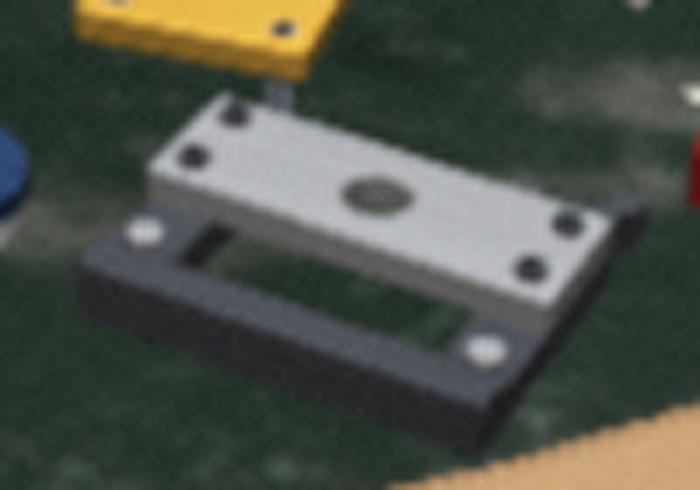

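The crops show the bridge top corners at (122,160),(262,135),(380,408),(226,440) in the scene crop and (222,92),(150,170),(550,305),(615,215) in the side crop. The stop is clear in both.

Run:
```python
from plant import r, viewer, ticket
from h import *
from scipy.optimize import least_squares
cs=[viewer.camera('scene'),viewer.camera('side')]
f=lambda q,o:(np.array(q)+.5)/7-.5+o
A=f([(122,160),(226,440),(380,408),(262,135)],[270,165]); As=f([(345,137),(470,412),(518,402),(388,135)],[270,165])
B=f([(222,92),(150,170),(550,305),(615,215)],[290,165]) # right-rear,right-front(x+),left x+, left x-
Bo=f([(80,260),(495,400)],[290,165])
def res(p,w):
    t=box(*p,.05,.142,.029,.029)[:4]  # (-,-),(+,-),(+,+),(-,+)
    s=box(*p,.016,.142,.022,.022,ox=.063)[:4]
    o=[]
    if 0 in w:o+=[proj(cs[0],t[[3,0,1,2]])-A,proj(cs[0],s[[3,0,1,2]])-As]
    if 1 in w:o+=[proj(cs[1],t[[0,1,2,3]])-B,proj(cs[1],s[[1,2]])-Bo]
    return np.vstack(o).ravel()
for w in((0,),(1,),(0,1)):
    q=least_squares(res,[.53,.06,-15],x_scale=[.01,.01,5],args=(w,));print(w,q.x,abs(q.fun).max())
J=q.x
# yellow masks w/ looser threshold
ms=[]
for c,u in zip(cs,[(259,264),(323,160)]):
    h=cv2.cvtColor(c['color'],cv2.COLOR_BGR2HSV);print(h[u[1],u[0]])
    m=((h[...,0]>15)&(h[...,0]<36)&(h[...,1]>110)&(h[...,2]>60)).astype(np.uint8)
    m=cv2.morphologyEx(m,cv2.MORPH_CLOSE,np.ones((5,5)));n,l=cv2.connectedComponents(m);m=(l==l[u[1],u[0]]).astype(np.uint8);ms.append(m)
for w in([0],[1],[0,1]):
    p,e=fit([cs[i] for i in w],[ms[i] for i in w],.014,[.432,-.052,-13]);print(p,e)
s=viewer.camera('wrist');print(s['hand_eye'],s['fx'],s['cx'],s['cy'])
bc=back(cs[1],[(187,300),(80,370)],0);print(bc)
# feeler tin and black box
print('tin',back(cs[0],(344,243),.021),'box near corner',back(cs[0],[(198,210),(153,246)],0.0),'strip',back(cs[0],[(260,315),(340,288)],.0035),'post',back(cs[0],(240,168),0))
```

```text
(0,) [ 5.99670287e-01  1.01193972e-02 -2.33455345e+01] 1.0046290894164827
(1,) [ 5.98376850e-01  1.22816452e-02 -2.16578459e+01] 0.7410036191952258
(0, 1) [ 5.99581635e-01  1.14455542e-02 -2.27430318e+01] 1.7006148414345148
[ 27 255 253]
[ 22 170 232]
[  0.43383852  -0.05157023 -11.29433661] 0.042390638009753595
[  0.42759032  -0.05304399 -12.70868658] 0.07595546693253573
[  0.43338324  -0.05302701 -13.6489793 ] 0.1255912481097693
[[-2.40961678e-04  9.58536231e-01  2.84970588e-01  7.31337291e-02]
 [ 9.99999950e-01  1.72119777e-04  2.66619177e-04  4.88395846e-04]
 [ 2.06515067e-04  2.84970638e-01 -9.58536224e-01 -1.42221844e-01]
 [ 0.00000000e+00  0.00000000e+00  0.00000000e+00  1.00000000e+00]] 322.24175057813073 320.4022694234067 197.60652824098418
[[ 0.9101243  -0.23381138  0.        ]
 [ 1.04959829 -0.33751439  0.        ]]
tin [[ 0.5950852  -0.13020394  0.021     ]] box near corner [[0.41402919 0.18288437 0.        ]
 [0.28819437 0.13991035 0.        ]] strip [[ 0.3720531  -0.15136464  0.0035    ]
 [ 0.52227275 -0.20014247  0.0035    ]] post [[0.57609923 0.26375208 0.        ]]
```

```bash
R="-0.036 -0.038 0 0 0.07"; python3 drive.py '-0.036 -0.038 0 0 0.07;-0.036 -0.038 0 0 0.07;-0.036 -0.038 0 0 0.07;-0.036 -0.038 0 0 0.07;-0.036 -0.038 0 0 0.07;-0.036 -0.038 0 0 0.07;-0.036 -0.038 0 0 0.07;-0.036 -0.038 0 0 0.07' && python3 drive.py '-0.036 -0.038 0 0 0.07;-0.036 -0.038 0 0 0.07;-0.036 -0.038 0 0 0.07;-0.036 -0.038 0 0 0.07;0 0 0 0 0.07' && python3 -c "
from plant import r, viewer, ticket
s=r.read_state();print(s['joints'],s['finger_gap'],s['contact_force'])"
python3 drive.py '0 0 0 10 0.07;0 0 0 10 0.07;0 0 0 10 0.07;0 0 0 10 0.07;0 0 0 10 0.07;0 0 0 10 0.07;0 0 0 10 0.07;0 0 0 10 0.07' && python3 drive.py '0 0 0 10 0.07;0 0 0 0 0.07'
cat >> h.py <<'E'
def wrist(r,name=None):
    s=r.read_state();c=viewer.camera('wrist')
    T=np.eye(4);T[:3,:3]=R.from_euler('xyz',s['ee_rot'],degrees=True).as_matrix();T[:3,3]=s['tcp_pos']
    M=T@c['hand_eye'];c['origin']=M[:3,3];c['orientation']=R.from_matrix(M[:3,:3]).as_euler('xyz',degrees=True)
    if name:cv2.imwrite(name,c['color'])
    return s,c
E
python3 - <<'E'
from plant import r, viewer, ticket
from h import *
s,c=wrist(r,'pics/w1.png');print(s['joints'],s['tcp_pos'],s['ee_rot'],proj(c,[[.433,-.053,.014],[.6,.0114,.029]]))
E
```

```text
time_s: 2.98
tcp_pos: [0.416, -0.1226, 0.2314]
ee_rot: [-180.0, -0.0, 77.4]
contact_force: [-0.2, -0.4, -0.2]
finger_gap: 0.0699
grasp_force: 0.0
time_s: 3.22
tcp_pos: [0.4161, -0.1228, 0.2314]
ee_rot: [180.0, -0.0, 67.8]
contact_force: [-0.0, 0.1, -0.4]
finger_gap: 0.0701
grasp_force: 0.0
[-1.64451807e+01  4.41718443e+00 -1.11148922e+01  7.44666514e+01
  7.69181459e-03  9.57923938e+01] [ 0.4161321  -0.12278681  0.23139487] [ 1.79999511e+02 -7.78090691e-03  6.77624257e+01] [[310.93675177 103.69711301]
 [451.16424235 -35.59366369]]
```

View pics/w1.png

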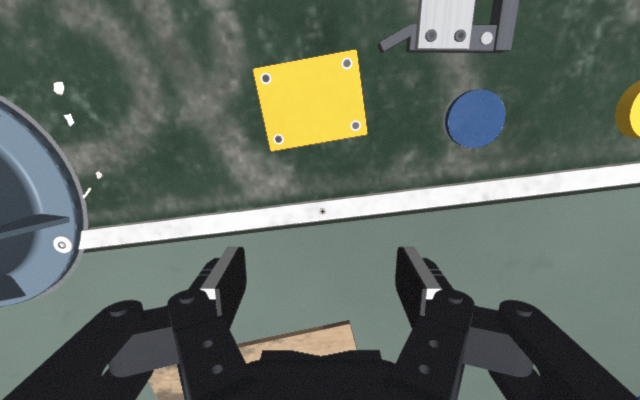

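The wrist view shows the plate with top corners at (253,69),(356,50),(367,134),(271,151), the right guide tip at (381,47), and the white strip's edges at about (270,205)–(270,222).

```bash
cat >> h.py <<'E'
J=np.array([.5996,.0114,-22.7])
def tojig(P):
    a=np.radians(J[2]);d=np.atleast_2d(P)[:,:2]-J[:2];return np.c_[d@[np.cos(a),np.sin(a)],d@[-np.sin(a),np.cos(a)]]
def ymask(c,uv):
    h=cv2.cvtColor(c['color'],cv2.COLOR_BGR2HSV)
    m=((h[...,0]>15)&(h[...,0]<36)&(h[...,1]>110)&(h[...,2]>60)).astype(np.uint8)
    m=cv2.morphologyEx(m,cv2.MORPH_CLOSE,np.ones((9,9)));n,l=cv2.connectedComponents(m);return (l==l[int(uv[1]),int(uv[0])]).astype(np.uint8)
E
python3 - <<'E'
from plant import r, viewer, ticket
from h import *
s,c=wrist(r)
p,e=fit([c],[ymask(c,(310,100))],.014,[.433,-.052,-12]);print(p,e,tojig(p[:2]),p[2]-J[2])
print('strip',back(c,[(270,205),(270,222),(400,193),(200,211)],.0035))
print('guide tip jig',tojig(back(c,(381,47),.017)),'screws jig(z.033)',tojig(back(c,[(431,35),(460,36)],.03)),tojig(back(c,[(487,38)],.017)))
print('tcp jig',tojig(s['tcp_pos']))
print(proj(c,[s['tcp_pos']]))
E
```

```text
[  0.43374379  -0.05181592 -12.29317134] 0.017346023727616955 [[-0.12861327 -0.12232401]] 10.406828662399487
strip [[ 0.34169842 -0.142818    0.0035    ]
 [ 0.33255927 -0.16274264  0.0035    ]
 [ 0.49173123 -0.18743692  0.0035    ]
 [ 0.25977674 -0.1178465   0.0035    ]]
guide tip jig [[-0.05802702 -0.06787597]] screws jig(z.033) [[-0.01257371 -0.05869414]
 [ 0.0155858  -0.05927119]] [[ 0.04807252 -0.05844677]]
tcp jig [[-0.11741465 -0.19468149]]
[[321.61819215 257.98441993]]
```

```bash
python3 drive.py '-0.005 -0.012 0.05 0.4 0.07;0 0 0.05 0 0.07;0 0 0.05 0 0.07;0 0 0.05 0 0.07;0 0 0.02 0 0.07;0 0 0.01 0 0.07;0 0 0 0 0.07' && python3 drive.py '0 0 0.004 0 0.07;0 0 0 0 0.07'
python3 - <<'E'
from plant import r, viewer, ticket
from h import *
s,c=wrist(r,'pics/w2.png');print(tojig(s['tcp_pos']))
E
```

```text
time_s: 4.2
tcp_pos: [0.4033, -0.1235, 0.0014]
ee_rot: [-180.0, 0.0, 67.4]
contact_force: [0.4, 0.1, 0.8]
finger_gap: 0.0701
grasp_force: 0.0
time_s: 4.45
tcp_pos: [0.4037, -0.1237, -0.0023]
ee_rot: [180.0, -0.0, 67.3]
contact_force: [-0.4, 0.2, -0.0]
finger_gap: 0.0699
grasp_force: 0.0
[[-0.12863894 -0.20020938]]
```

View pics/w2.png

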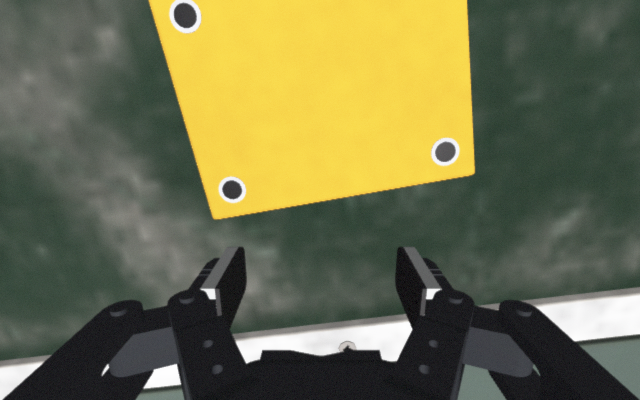

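```bash
python3 drive.py '0.006 0 0 0 0.07;0.006 0 0 0 0.07;0.006 0 0 0 0.07;0.006 0 0 0 0.07;0.006 0 0 0 0.07;0.006 0 0 0 0.07;0.006 0 0 0 0.07;0.006 0 0 0 0.07' && python3 drive.py '0.006 -0.001 0 0 0.07;0.006 -0.001 0 0 0.07;0.006 -0.001 0 0 0.07;0.006 -0.001 0 0 0.07;0.006 -0.001 0 0 0.07;0.006 -0.001 0 0 0.07;0.006 0 0 0 0.07;0.004 0 0 0 0.07'
python3 - <<'E'
from plant import r, viewer, ticket
from h import *
print(tojig(r.read_state()['tcp_pos']))
c=viewer.camera('scene');s,w=wrist(r,'pics/w3.png')
cv2.imwrite('pics/s3.png',np.vstack([c['color'][150:320,150:470],w['color'][::2,::2]]))
E
```

```text
time_s: 5.5
tcp_pos: [0.4221, -0.0789, -0.0027]
ee_rot: [180.0, -0.0, 67.3]
contact_force: [-0.8, -2.8, -0.7]
finger_gap: 0.0703
grasp_force: 0.9
time_s: 6.5
tcp_pos: [0.4342, -0.0342, -0.0027]
ee_rot: [-180.0, 0.0, 67.3]
contact_force: [-1.0, -3.2, -0.0]
finger_gap: 0.07
grasp_force: 1.4
[[-0.13498694 -0.10585983]]
```

View pics/s3.png

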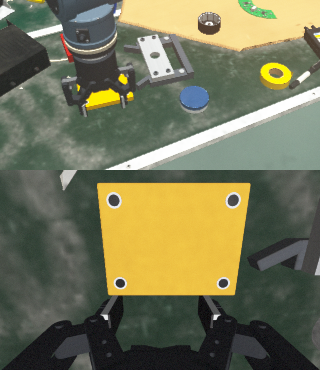

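The plate is now flush with both fingers and parallel to the jig, and the right guide is at the right of the wrist half (250,260). I'll fit it.

```bash
python3 drive.py '0.006 0 0 0 0.07;0.006 0 0 0 0.07;0.006 0 0 0 0.07;0.006 0 0 0 0.07;0 0 0 0 0.07'
python3 - <<'E'
from plant import r, viewer, ticket
from h import *
s,c=wrist(r)
t=tojig(s['tcp_pos'])[0];print(t)
p,e=fit([c],[ymask(c,(340,430-150))],.014,[s['tcp_pos'][0]+.02,s['tcp_pos'][1]+.05,-22]);print(p,e,tojig(p[:2]),p[2]-J[2])
E
```

```text
time_s: 7.22
tcp_pos: [0.4436, -0.0118, -0.0027]
ee_rot: [180.0, -0.0, 67.3]
contact_force: [-0.2, -0.3, 1.3]
finger_gap: 0.0702
grasp_force: 0.0
[-0.13492585 -0.081569  ]
[ 0.36931296  0.07234625 -2.97341902] 0.7580691803988165 [[-0.23596809 -0.03264392]] 19.72658097978627
```

Run:
```python
from plant import r, viewer, ticket
from h import *
s,c=wrist(r)
p,e=fit([c],[ymask(c,(340,140))],.014,[s['tcp_pos'][0]+.02,s['tcp_pos'][1]+.05,-22]);print(p,e,tojig(p[:2]),p[2]-J[2])
```

```text
[  0.47282725   0.03607604 -23.19112475] 0.07818992313561622 [[-0.12647533 -0.02615778]] -0.49112475035165204
```

```bash
python3 drive.py '0.006 0 0 0 0.07;0.006 0 0 0 0.07;0.006 0 0 0 0.07;0.006 0 0 0 0.07;0.002 0 0 0 0.07;0 0 0 0 0.07;-0.02 0 0 0 0.07;-0.02 0 -0.03 0 0.07' &&  python3 drive.py '0 0 -0.06 0 0.05;0 0 -0.05 -10 0.05;0 0 -0.05 -10 0.05;0 0 0 -10 0.05;0 0 0 -10 0.05;0 0 0 -10 0.05;0 0 0 -10 0.05;0 0 0 -10 0.05' &&  python3 drive.py '0 0 0 -10 0.05;0 0 0 -10 0.05;0 0 0 0 0.05'
python3 - <<'E'
from plant import r, viewer, ticket
from h import *
s=r.read_state();print(tojig(s['tcp_pos']),s['ee_rot'])
s,c=wrist(r,'pics/w4.png');c2=viewer.camera('scene');cv2.imwrite('pics/s4.png',np.vstack([c2['color'][150:320,150:470],c['color'][::2,::2]]))
E
```

```text
time_s: 8.32
tcp_pos: [0.4364, -0.0255, 0.0263]
ee_rot: [-179.8, 0.0, 67.3]
contact_force: [0.7, -0.3, 1.2]
finger_gap: 0.0701
grasp_force: 0.0
time_s: 9.32
tcp_pos: [0.438, -0.0252, 0.1874]
ee_rot: [180.0, -0.0, 137.6]
contact_force: [0.6, 0.0, 0.1]
finger_gap: 0.05
grasp_force: 0.0
time_s: 9.7
tcp_pos: [0.438, -0.0253, 0.1873]
ee_rot: [180.0, 0.0, 157.2]
contact_force: [0.2, -0.5, -1.1]
finger_gap: 0.0498
grasp_force: 0.0
[[-0.13494472 -0.09619488]] [1.79978495e+02 3.90395494e-03 1.57209389e+02]
```

View pics/s4.png

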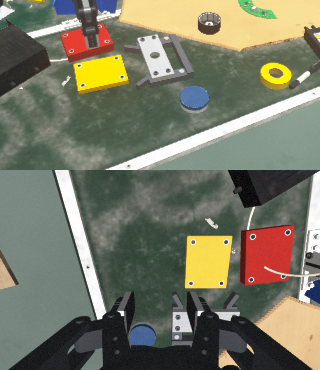

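The plate, at (100,73) in the scene half, sits in front of the mouth and the red plate is clear and untouched. I'll fit the yellow plate and check where the jig lies in this view.

Run:
```python
from plant import r, viewer, ticket
from h import *
s,c=wrist(r);c2=viewer.camera('scene')
for cc,u in((c,(416,184)),(c2,(250,223))):
    p,e=fit([cc],[ymask(cc,u)],.014,[.482,.06,-22]);print(p,e,tojig(p[:2]),p[2]-J[2])
cv2.imwrite('pics/c.png',cv2.resize(c['color'][150:330,330:520],None,fx=3,fy=3,interpolation=cv2.INTER_CUBIC))
```

```text
[  0.48347009   0.05915693 -22.72099874] 0.048241838455536264 [[-0.12556395 -0.00075765]] -0.02099874461776352
[  0.48269253   0.06024514 -23.2569542 ] 0.0643723151533055 [[-1.26701226e-01 -5.37905158e-05]] -0.5569541985898532
```

View pics/c.png

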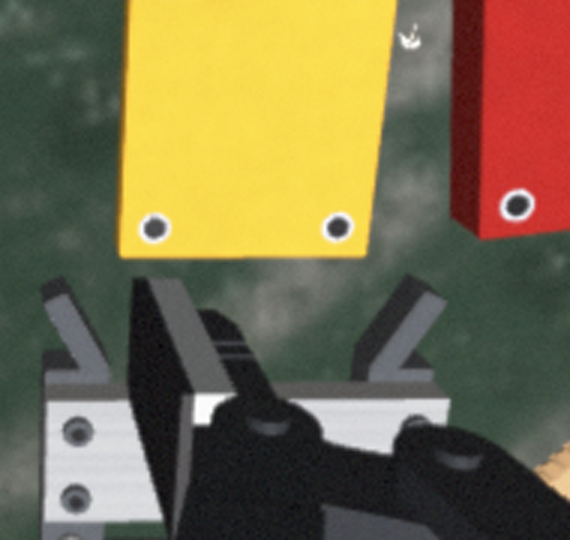

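Plate edges (122–367) are centred between the guides' tips (~55, 432), so it is aligned. Next I move behind it and descend.

```bash
python3 drive.py '0.034 0.048 0 0 0.05;0.034 0.048 0 0 0.05;0 0 0 0 0.05;0 0 0.05 0 0.05;0 0 0.05 0 0.05;0 0 0.05 0 0.05;0 0 0.02 0 0.05;0 0 0 0 0.05' && python3 drive.py '0 0 0.01 0 0.05;0 0 0.006 0 0.05;0 0 0 0 0.05'
python3 - <<'E'
from plant import r, viewer, ticket
from h import *
s=r.read_state();print(tojig(s['tcp_pos']),s['ee_rot'])
E
```

```text
time_s: 10.9
tcp_pos: [0.4114, 0.0887, 0.0163]
ee_rot: [-179.9, -0.1, 157.1]
contact_force: [0.2, 0.1, 0.3]
finger_gap: 0.0501
grasp_force: 0.0
time_s: 11.28
tcp_pos: [0.4124, 0.0895, 0.0013]
ee_rot: [-180.0, -0.0, 157.3]
contact_force: [0.3, 0.2, -1.0]
finger_gap: 0.0502
grasp_force: 0.0
[[-0.20287146 -0.00023272]] [-1.79998789e+02 -5.38325658e-04  1.57254236e+02]
```

```bash
python3 drive.py '-0.006 0 0 0 0.05;-0.006 0 0 0 0.05;-0.006 0 0 0 0.05;-0.006 0 0 0 0.05;-0.006 0 0 0 0.05;-0.006 0 0 0 0.05;-0.006 0 0 0 0.05;-0.006 0 0 0 0.05' && python3 drive.py '-0.006 0 0 0 0.05;-0.006 0 0 0 0.05;-0.006 0 0 0 0.05;-0.006 0 0 0 0.05;-0.006 0 0 0 0.05;-0.006 0 0 0 0.05;-0.006 0 0 0 0.05;0 0 0 0 0.05'
python3 - <<'E'
from plant import r, viewer, ticket
from h import *
s,c=wrist(r);print(tojig(s['tcp_pos']),s['contact_force'])
c2=viewer.camera('scene');c3=viewer.camera('side')
z=lambda a:cv2.resize(a,None,fx=3,fy=3,interpolation=cv2.INTER_CUBIC)
cv2.imwrite('pics/s5.png',np.hstack([z(c2['color'][160:260,240:370]),z(c3['color'][130:230,280:410])]))
E
```

```text
time_s: 12.28
tcp_pos: [0.4565, 0.0709, 0.0013]
ee_rot: [180.0, -0.1, 157.3]
contact_force: [-6.0, 2.2, 5.3]
finger_gap: 0.0499
grasp_force: 3.0
time_s: 13.28
tcp_pos: [0.4959, 0.0545, 0.0013]
ee_rot: [180.0, 0.0, 157.2]
contact_force: [-0.7, 0.5, 0.5]
finger_gap: 0.05
grasp_force: 0.0
[[-0.11231053 -0.0002896 ]] [-0.73338586  0.51600338  0.52372136]
```

View pics/s5.png

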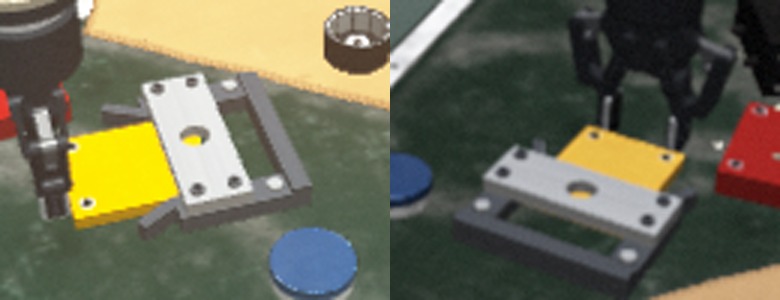

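The plate is under the bridge (yellow is visible through the hole at (193,138)), straight and with low force. I'll keep pushing.

```bash
python3 drive.py '-0.006 0 0 0 0.05;-0.006 0 0 0 0.05;-0.006 0 0 0 0.05;-0.006 0 0 0 0.05;-0.006 0 0 0 0.05;-0.006 0 0 0 0.05;-0.002 0 0 0 0.05' && python3 drive.py '-0.002 0 0 0 0.05;-0.002 0 0 0 0.05;-0.001 0 0 0 0.05'&& python3 drive.py '-0.001 0 0 0 0.05;-0.001 0 0 0 0.05'
python3 - <<'E'
from plant import r, viewer, ticket
from h import *
s=r.read_state();print(tojig(s['tcp_pos']),s['contact_force'])
E
```

```text
time_s: 14.3
tcp_pos: [0.5308, 0.0399, 0.0013]
ee_rot: [180.0, 0.0, 157.3]
contact_force: [-4.5, 1.6, 2.2]
finger_gap: 0.05
grasp_force: 2.1
time_s: 14.68
tcp_pos: [0.5351, 0.0381, 0.0013]
ee_rot: [180.0, 0.0, 157.3]
contact_force: [-2.4, 1.8, -0.1]
finger_gap: 0.0498
grasp_force: 1.5
time_s: 14.92
tcp_pos: [0.5369, 0.0373, 0.0013]
ee_rot: [-180.0, -0.0, 157.3]
contact_force: [-2.6, 0.1, -0.2]
finger_gap: 0.0498
grasp_force: 1.3
[[-0.06788267 -0.00027546]] [-2.64122738  0.09974949 -0.24202455]
```

Expected contact at −0.066; continue in 1 mm steps, watching the force.

```bash
for i in 1; do python3 drive.py '-0.001 0 0 0 0.05;-0.001 0 0 0 0.05' && python3 drive.py '-0.001 0 0 0 0.05;0 0 0 0 0.05'; done
```

```text
time_s: 15.18
tcp_pos: [0.5388, 0.0365, 0.0013]
ee_rot: [-180.0, -0.0, 157.3]
contact_force: [-1.7, 1.3, 0.0]
finger_gap: 0.0504
grasp_force: 1.3
time_s: 15.42
tcp_pos: [0.5398, 0.0361, 0.0013]
ee_rot: [-180.0, 0.0, 157.3]
contact_force: [-1.0, 0.2, -0.8]
finger_gap: 0.0501
grasp_force: 0.6
```

```bash
python3 drive.py '-0.001 0 0 0 0.05;0 0 0 0 0.05' && python3 drive.py '-0.001 0 0 0 0.05;0 0 0 0 0.05'
```

```text
time_s: 15.68
tcp_pos: [0.5403, 0.0359, 0.0013]
ee_rot: [-180.0, -0.0, 157.3]
contact_force: [-3.9, 1.0, 2.0]
finger_gap: 0.0499
grasp_force: 2.4
time_s: 15.92
tcp_pos: [0.5403, 0.0359, 0.0012]
ee_rot: [180.0, -0.1, 157.3]
contact_force: [-10.7, 4.8, 7.0]
finger_gap: 0.0502
grasp_force: 5.8
```

The hand has stopped and the force is rising, so the plate is against the stop. Next I retract along the push line, lift and look.

```bash
python3 drive.py '-0.001 0 0 0 0.05;0 0 0 0 0.05;0.005 0 0 0 0.05;0.02 0 0 0 0.05;0.03 0 0 0 0.05;0.03 0 -0.01 0 0.05;0 0 -0.05 0 0.05;0 0 -0.06 0 0.05' && python3 drive.py '0 0 -0.05 0 0.05;0 0 0 0 0.05;0 0 0 0 0.05'
python3 - <<'E'
from plant import r, viewer, ticket
from h import *
s,c=wrist(r);c2=viewer.camera('scene');c3=viewer.camera('side');print(s['contact_force'])
z=lambda a:cv2.resize(a,None,fx=3,fy=3,interpolation=cv2.INTER_CUBIC)
a=back(c2,proj(c2,[[0,0,0]]),0)
for cc,o in((c2,1),(c3,1)):
    q=box(*J,.11,.088,0,.014)[4:];print(proj(cc,q).round(1).tolist())
cv2.imwrite('pics/s6.png',np.vstack([np.hstack([z(c2['color'][160:260,240:370]),z(c3['color'][130:230,280:410])]),cv2.resize(c['color'],(480,300)).repeat(1,0) if 0 else np.hstack([c['color'][:300],np.zeros((300,140,3),np.uint8)])]))
E
```

```text
time_s: 16.92
tcp_pos: [0.4634, 0.0678, 0.1225]
ee_rot: [-180.0, -0.0, 157.3]
contact_force: [1.4, -0.4, 0.1]
finger_gap: 0.0504
grasp_force: 0.0
time_s: 17.3
tcp_pos: [0.4641, 0.0678, 0.171]
ee_rot: [180.0, 0.0, 157.3]
contact_force: [0.5, -0.1, 0.5]
finger_gap: 0.0499
grasp_force: 0.0
[ 0.52593476 -0.07265692  0.53389012]
[[285.3, 227.2], [332.8, 216.9], [321.5, 192.9], [277.0, 201.8]]
[[337.1, 180.5], [314.3, 204.4], [350.0, 217.1], [370.6, 191.2]]
```

View pics/s6.png

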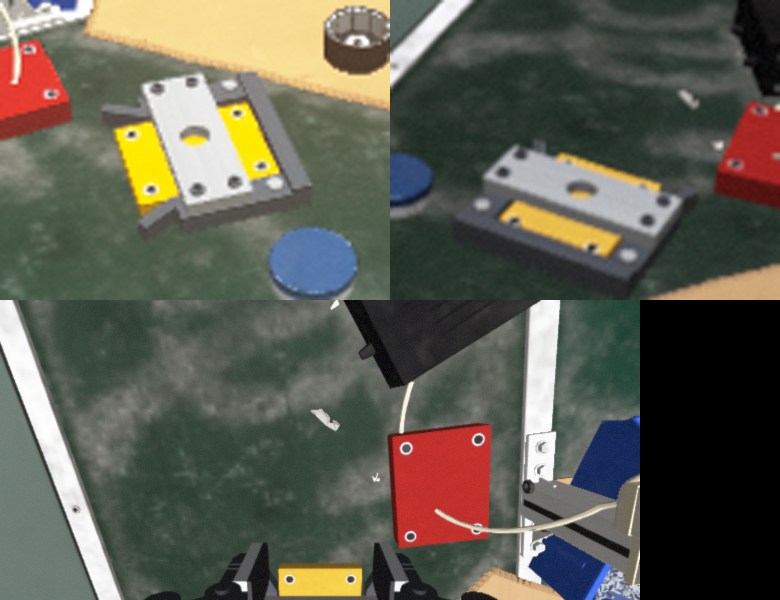

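The plate's front edge meets the stop along its whole width (scene (245,105)–(278,175), with no gap in the side view). It's centred, the hand is clear and nothing else has moved, so I'm handing in.

```bash
python3 -c "
from plant import r, viewer, ticket
print(ticket.hand_in())"
```

```text
the job is handed in; nothing more can be done
None
```

I pushed the yellow shim plate under the bridge and flat against the end stop, took the hand clear, and handed the job in at about 17 s; the pictures show the red plate and the other things where they were.

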